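# Register the printing block in the corner pocket

### The arm

A 7-joint arm with a two-finger parallel gripper is mounted at the origin on the work surface. World frame = base frame: x ahead of the robot, y to its left, z up, the work surface at z = 0. Lengths are in mm, angles in rad, forces in N, time in s.
With the tool pointing down it reaches from about 400 to 750 mm from the base axis. Payload 19.5 kg.
Tool frame: the origin (TCP) lies on the centre line of the jaws, within the pads' length; the fingertips stand 22 mm ahead of it and the grasp point (between the pads) lies 3 mm ahead of it (manip.tcp_to_tips is the distance from the TCP to the fingertips, in mm); z points along the fingers, y is the line along which they close (so a half turn about z gives the same grasp; the last joint's range is limited). The gripper opens to 85 mm and grips with 20 to 120 N. Pads are 22 mm wide; open, the fingers measure 114 mm over their backs; the gripper's body (76 mm by 85 mm) begins 54 mm behind the grasp point. The pads swing forward as they close: fully open they stand 13 mm farther back than shut.
Start: joints at [1.253, 0.707, -0.028, 1.485, 0.022, 0.951, -0.075], TCP at [156.576, -553.246, 253.268] pointing down, gripper open.
Joint ranges: [-2.71, 2.71], [-0.32, 2.16], [-1.57, 1.52], [0, 2.45], [-1.46, 4.6], [0, 2.02], [-2.83, 2.83]. Speed limits (rad/s): [1.89, 1.89, 2.57, 2.57, 3.01, 3.01, 3.01].

### API

Orientations are given as [roll, pitch, yaw] about the fixed x, y, z axes, in that order (R = Rz(yaw) Ry(pitch) Rx(roll)).
In Python, from rig import manip gives the robot as it stands. The module is installed in compiled form; this text tells all that it offers.
- The arm moves only by the tool carry_out, never from a script. Its argument "motion" is a list of rows, each an object with "xyz": the shift along the tool's x, y, z normalised to -1 to 1, where 1 is 600 mm, a list of three; "rotation": the turn, a rotation vector about the tool's x, y, z normalised to -1 to 1, where 1 is 360 degrees, a list of three; "claw": the opening, from 0 (shut) to 1 (fully open). In form: [{"xyz": [dx, dy, dz], "rotation": [wx, wy, wz], "claw": claw}, ...]. A call has 1 to 20 rows; each row shifts and turns the commanded pose from where the row before left it, along the tool's axes as they then stand; what a row does not reach is not made up. A row lasts 1/8 s, in which the tool goes at most 62.5 mm and 10.7 degrees, less where a joint would pass 70% of its speed; a pose out of reach is approached as far as the arm can. A call with a number of a shift or a turn outside -1 to 1 is refused whole. A call with a gripper value outside its range is refused whole. The fingers move at their own pace and stop on an object; "newtons" is the grip in N (left out, the last holds). Time passes only in rows, so rows that do not move let the fingers close. It gives the time, the measured TCP pose, the force, the opening and the grip force at its end, in the units of the state.
- manip.state(): the state, without advancing time (a new reading comes with each control period).
- manip.grab_frame(name): name is "side" or "top" or "wrist"; returns (picture, depth): 384x512x3 uint8, red, green, blue; 384x512 float32, mm along the optical axis (not along the pixel's ray), 0 where there is no reading.
- manip.calibration(name): a dict with "K" (3x3 intrinsics, pixels), "k1" (the pictures are not rectified: a ray, as slopes to the right and down, at radius r is drawn at 1 + k1 r^2 times it, then the intrinsics apply), "position" and "orientation" of the camera in the world. Camera axes: x right, y up, looking along -z (the intrinsics and any distortion apply to the point x, -y, -z); pixel columns grow to the right and rows downward; lengths in mm; the calibration is good to about 2 mm. A picture is of the moment at which its call begins: read the wrist's pose just before it. calibration takes no time and is no camera call; for the wrist camera it gives the pose at the moment of the call.
- manip.hand_in(): hands the job in; it is judged then, once.
Trained networks look in the newest picture that a camera, given by its name, has taken for a name from the list of things; names that differ only in an ending like _2 or _b are one class to them, and where a whole thing is asked for, a point or a joint stands for the part that bears it (a point fixed in the world has none). Each returns a list of dicts, best first, with "conf" (0 to 1); they miss things now and then, are a little off and sometimes report something else, mostly with a low value. They report only what shows in the picture. A call takes as long as a camera call. They do not tell look-alikes from the thing itself.
- manip.spot_in(camera, query): "position" ([x, y, z] in mm, in world coordinates, good to about 4 mm: the middle of the surface that is visible of it).
The state is a dict: "time_s": time; "joints": joint angles; "qvel": joint speeds; "tau": joint torques, N m; "tool_pos": TCP position; "tool_rot": TCP orientation; "contact_force": force on the tool from outside, world axes, zero at the start; "moment": the same for the moment, N m; "gripper_width": finger opening in mm; "finger_force": force on a finger pad.
Only numpy, scipy, OpenCV 4.12 (cv2) and the standard library are available. Lean on these libraries where they do the work, as an engineer would, in place of code of your own. Each camera call takes 0.05 s, during which the arm holds its last target. There are 200 camera calls.

### The job

Without gripping or lifting it, push the brass-faced printing block across the registration board with your fingertips until it lies flat against the rail, before it enters the corner pocket; then slide it along the rail into the corner pocket until it is fully home, flush against both the rail and the end stop. Leave the red block and everything else where they are, and finish clear of the work.

Things in the scene. Friction and masses are not known exactly. Their poses are not given: they have to be found in the camera images.
- jig: registration board fixed to the table: grey slab 220 mm (its x) by 400 mm (its y), 12 mm thick, origin at centre of underside, x away from the robot, y to the left; position and yaw (within 0.22 rad) vary. On it, rising 16 mm above the slab: a dark steel rail along the far side, and at the rail's left end a blue end stop and a blue cheek that form the corner pocket. Nothing of it moves when pushed.
- rail_mid (a point): point at the foot of the rail's inner (near) face, midway along it, on the slab's top: x = +90 mm, y = 0 of the board, same axes. The rail runs along y from -195 to +195 mm, 16 mm wide, 16 mm high.
- pocket_mouth (a point): centre of the mouth of the pocket's straight part, on the slab's top (x = +65.5, y = +130 mm of the board). The pocket lies between the rail and the cheek (12 mm thick, inner face at x = +41 mm, y = +130 to +170 mm): 49 mm wide, 40 mm deep, open towards -y, ending at the end stop's face at y = +170 mm. A short blue lead-in flares from the cheek, away from the rail, back to y = +114 mm.
- seat (a point): point on the slab's top where the centre of the brass block's underside is when the block is fully home, touching both rail and end stop: x = +67.5, y = +135 mm of the board, same axes. Home, the block sticks out of the pocket's straight part by 30 mm.
- brass_block: brass-faced printing block: pale wood with a brass plate on top, 45 mm (its x) by 70 mm (its y) by 22 mm high, 0.07 to 0.16 kg, loose, flat on the board between rail and robot, right of the pocket, long side roughly along the rail (within 0.4 rad). Origin at centre of underside. Its far long side (+x) goes against the rail, its left short side (+y) against the end stop. Slides with under 2 N.
- red_block: red-faced printing block of the same size, lying beside the brass one on the board, on its left or on its right (centres 100 to 140 mm apart along the rail, 125 to 145 mm short of the rail's face). To be left alone.
- ink_jar: green bottle with paper label and black cap, 56 mm across, 120 mm tall, on the table left of the board; origin at centre of underside. A bystander.
- ink_tin: blue round tin, 100 mm across, 75 mm tall, on the table right of the board; origin at centre of underside. A bystander.
- palette_knife: flat spatula lying on the table beyond the board. A bystander.
- roller: ink roller with black rubber drum 80 mm wide and dark wooden handle, lying on the table left of the board. A bystander.
- squeegee: wooden squeegee 220 mm long with a green blade, lying on the table at the right. A bystander.
- brush_mug: white ceramic mug, 80 mm across, 95 mm tall, far right. A bystander.
- ink_pot: small round amber jar with black lid, 36 mm across, 42 mm tall, standing on the registration board near its left near corner, in front of the pocket; origin at centre of underside. A bystander.
Mind the look-alikes: they are no part of the job. Leave any black look-alike of the brass_block alone.

How it is judged:
By the outcome, as a careful person would: the job done as asked, in the order asked, and still so for the second after the job is handed in, with the robot touching nothing.
It also fails if it takes over 56 s, if anything falls off the work surface, if the arm or the gripper's body presses on something with over 40 N, if the wrist force passes 120 N, or if a joint passes its speed limit or range.

## Working session

There is one attempt and no reset: what is moved stays moved. The work goes in short steps, Python scripts to look and compute and a tool call to move; the robot and the scene stay as the last step left them, time stands still between calls to the robot, and variables do not carry over. Pictures are saved under pics/ and viewed, at most 10 in all, crops included, and the job is handed in when it is done.

Besides the shell and the picture viewer there is one more tool, called after "Request:" in YAML: its name, and indented under it one key for each argument. carry_out: Moves the arm, as the interface text tells. Scaled input: -1 to 1 covers 600 mm each way for a shift and 360 degrees each way for a turn. Its arguments: {"type":"object","properties":{"motion":{"type":"array"},"newtons":{"type":"number"}},"required":["motion"]}

```bash
mkdir -p pics
cat > h.py <<'E'
import numpy as np,cv2
from scipy.spatial.transform import Rotation as R
from rig import manip
def rot(o):
    o=np.array(o,float)
    return o if o.shape==(3,3) else (R.from_euler('xyz',o).as_matrix() if o.size==3 else R.from_quat(o).as_matrix())
def cloud(cam):
    c=manip.calibration(cam);im,d=manip.grab_frame(cam)
    K=np.array(c['K'],float);h,w=d.shape
    u,v=np.meshgrid(np.arange(w),np.arange(h))
    p=cv2.undistortPoints(np.stack([u,v],-1).reshape(-1,1,2).astype(np.float32),K,np.array([c['k1'],0,0,0.]),None,None,None).reshape(h,w,2)
    P=np.stack([p[...,0]*d,-p[...,1]*d,-d],-1)@rot(c['orientation']).T+np.array(c['position'])
    P[d==0]=np.nan
    return im,P
def save(im,n): cv2.imwrite('pics/'+n,im[...,::-1])
E
python3 - <<'E'
from h import *
s=manip.state();print({k:s[k] for k in('time_s','tool_pos','tool_rot','contact_force','gripper_width')})
print(manip.calibration('top'))
for c in('top','side'):
    im,P=cloud(c);save(im,c+'0.png');np.savez('pics/'+c+'0.npz',im=im,P=P)
    for q in ('brass_block','red_block','jig','ink_pot'): print(c,q,[(np.round(r['position'],1).tolist(),round(r['conf'],2)) for r in manip.spot_in(c,q)])
E
```

```text
{'time_s': 0.0, 'tool_pos': array([ 156.51055332, -553.04538031,  252.82303483]), 'tool_rot': array([-3.14047756e+00,  3.39011206e-06,  2.75743928e-01]), 'contact_force': array([-0.69335666, -0.12358613,  0.02128013]), 'gripper_width': 85.59488255985103}
{'K': array([[480.64177264,   0.        , 252.20948522],
       [  0.        , 480.64177264, 196.2737813 ],
       [  0.        ,   0.        ,   1.        ]]), 'k1': 0.01906463814151839, 'position': array([ 366.75784333,  -13.04144603, 1863.90769899]), 'orientation': array([ 0.11389188, -0.00634556, -1.56527044])}
top brass_block [([496.9, 0.4, 33.9], 0.75), ([320.6, 122.7, 20.9], 0.75), ([402.6, 283.0, 21.2], 0.63)]
top red_block [([518.8, -130.6, 34.7], 0.57)]
top jig [([547.2, -8.1, 13.5], 0.94)]
top ink_pot [([435.7, 132.4, 53.6], 0.56), ([546.9, -12.3, 14.6], 0.43)]
side brass_block [([768.6, 177.8, 22.0], 0.89), ([495.5, 7.7, 28.3], 0.86), ([403.2, 287.9, 16.9], 0.74), ([319.0, 132.1, 20.0], 0.64)]
side red_block [([514.8, -121.6, 33.3], 0.73), ([429.9, 141.5, 50.8], 0.56)]
side jig [([543.1, 36.5, 13.9], 0.79)]
side ink_pot [([429.5, 143.7, 51.3], 0.74)]
```

View pics/top0.png

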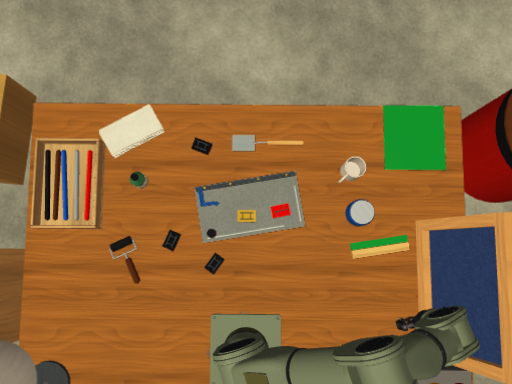

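The top view shows the board at about (250,205), with the brass block at (247,216), the red block at (281,211), the pocket at (205,198) and the ink pot at (211,233). The black look-alikes are off the board.

```bash
cat >> h.py <<'E'
def rect(pts):
    (c,wh,a)=cv2.minAreaRect(pts.astype(np.float32)); return np.round(c,1),np.round(wh,1),round(a,2)
def colmask(im,P,what):
    hsv=cv2.cvtColor(im,cv2.COLOR_RGB2HSV).astype(int);H,S,V=hsv[...,0],hsv[...,1],hsv[...,2]
    z=P[...,2]
    roi=(P[...,0]>380)&(P[...,0]<720)&(abs(P[...,1])<260)
    return roi&{'red':((H<8)|(H>172))&(S>120)&(z>20),'brass':(H>17)&(H<35)&(S>90)&(z>24),'blue':(H>95)&(H<125)&(S>110)&(z>15),'slab':(S<40)&(z>6)&(z<20)&(V>80)}[what]
E
python3 - <<'E'
from h import *
for c in('top','side'):
    d=np.load(f'pics/{c}0.npz');im,P=d['im'],d['P']
    for w in('red','brass','blue','slab'):
        m=colmask(im,P,w)
        if m.sum()<8: print(c,w,m.sum());continue
        m2=cv2.morphologyEx(m.astype(np.uint8),cv2.MORPH_OPEN,np.ones((3,3))) if w=='slab' else m
        n,l,st,_=cv2.connectedComponentsWithStats(m2.astype(np.uint8));i=1+st[1:,4].argmax()
        q=P[l==i];print(c,w,len(q),q.mean(0).round(1),rect(q[:,:2]))
im=cv2.imread('pics/side0.png');cv2.imwrite('pics/side0z.png',cv2.resize(im,(800,600),interpolation=2))
E
```

```text
top red 216 [ 522.6 -132.    33.5] (array([ 523.4, -131.4]), array([47. , 70.2]), 12.04)
top brass 209 [502.1  -2.4  34. ] (array([502.3,  -2.1]), array([43.3, 65.1]), 0.32)
top blue 112 [565.2 159.4  27.8] (array([563.7, 160.4]), array([97.9, 48.8]), 49.24)
top slab 1409 [578.  -19.4  12.3] (array([543.9, -26. ]), array([178. , 361.6]), 9.94)
side red 235 [ 521.4 -129.1   34.4] (array([ 521.9, -130.3]), array([45. , 73.2]), 11.7)
side brass 253 [500.8   3.5  34.4] (array([500.9,   0.7]), array([73.4, 45.8]), 89.39)
side blue 251 [564.2 163.9  27.1] (array([561.7, 162. ]), array([96. , 56.2]), 50.83)
side slab 285 [588.5  93.8  12.6] (array([583.9,  95.2]), array([ 57., 110.]), 8.89)
```

View pics/side0.png

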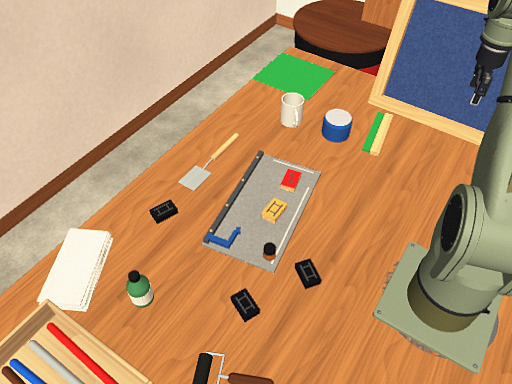

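The side view agrees: brass at (275,210), red at (290,180), pocket at (222,238), pot at (270,250). Next I'll move the wrist camera over the board to measure it accurately.

Request:
carry_out:
  motion:
    - {"xyz":[0.07,-0.024,-0.01],"rotation":[0,0,0],"claw":1}
    - {"xyz":[0.07,-0.024,-0.01],"rotation":[0,0,0],"claw":1}
    - {"xyz":[0.07,-0.024,-0.01],"rotation":[0,0,0],"claw":1}
    - {"xyz":[0.07,-0.024,-0.01],"rotation":[0,0,0],"claw":1}
    - {"xyz":[0.07,-0.024,-0.01],"rotation":[0,0,0],"claw":1}
    - {"xyz":[0.07,-0.024,-0.01],"rotation":[0,0,0],"claw":1}
    - {"xyz":[0.07,-0.024,-0.01],"rotation":[0,0,0],"claw":1}
    - {"xyz":[0.07,-0.024,-0.01],"rotation":[0,0,0],"claw":1}
    - {"xyz":[0.019,-0.066,0],"rotation":[0,0,0],"claw":0.4}
    - {"xyz":[0.019,-0.066,0],"rotation":[0,0,0],"claw":0.4}
    - {"xyz":[0.019,-0.066,0],"rotation":[0,0,0],"claw":0.4}
    - {"xyz":[0.019,-0.066,0],"rotation":[0,0,0],"claw":0.4}
    - {"xyz":[0.019,-0.066,0],"rotation":[0,0,0],"claw":0.4}
    - {"xyz":[0.019,-0.066,0],"rotation":[0,0,0],"claw":0.4}
    - {"xyz":[0.019,-0.066,0],"rotation":[0,0,0],"claw":0.4}
    - {"xyz":[0.019,-0.066,0],"rotation":[0,0,0],"claw":0.4}
    - {"xyz":[0,0,0],"rotation":[0,0,0],"claw":0.4}

```text
time_s: 2.62
tool_pos: [450.0, -18.6, 301.4]
tool_rot: [-3.141, -0.0, 0.28]
contact_force: [0.5, 0.1, 0.4]
gripper_width: 33.9
finger_force: 0.0
```

Run:
```python
from h import *
print(manip.tcp_to_tips, manip.calibration('wrist')['position'])
s=manip.state();print(s['tool_pos'],s['tool_rot'],s['gripper_width'],s['time_s'])
im,P=cloud('wrist');save(im,'w1.png');np.savez('pics/w1.npz',im=im,P=P)
for w in('red','brass','blue','slab'):
    m=colmask(im,P,w); n,l,st,_=cv2.connectedComponentsWithStats(m.astype(np.uint8))
    if n<2: continue
    i=1+st[1:,4].argmax();q=P[l==i];print(w,len(q),q.mean(0).round(1),rect(q[:,:2]))
```

```text
22.0 [526.61689503   3.2319518  422.8468423 ]
[450.0318273  -18.59881547 301.39948003] [-3.14070743e+00 -4.21195243e-04  2.80058818e-01] 33.8588292091368 2.625
red 1693 [ 523.2 -128.4   34.6] (array([ 522.6, -128.7]), array([44.9, 70.3]), 11.66)
brass 1257 [502.6   1.5  34.8] (array([502. ,   1.1]), array([44.8, 70. ]), 0.07)
blue 1230 [558.7 157.2  27.8] (array([553.8, 153.4]), array([83.9, 47.5]), 59.48)
slab 39523 [542.3 -11.3  12.8] (array([531.1, -11.9]), array([200.1, 397.6]), 9.74)
```

View pics/w1.png

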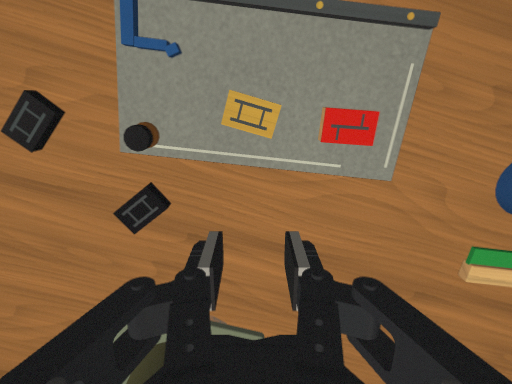

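The wrist view shows brass at (250,113), red at (350,126), the rail along the top edge, the stop at (128,20) and the pot at (140,137). Now I'll fit the board frame precisely.

```bash
cat > fit.py <<'E'
from h import *
def lines(f):
    d=np.load(f);im,P=d['im'],d['P']
    V=im.max(-1).astype(int);m=(P[...,2]>23)&(P[...,2]<33)&(V<95)&(P[...,0]>560)&(P[...,0]<720)&(abs(P[...,1])<230)
    q=P[m][:,:2];return im,P,q
if __name__=='__main__':
    im,P,q=lines('pics/w1.npz')
    # inner edge of rail: robust min-x per y bin
    def edge(q,f,w=5):
        b=np.floor(q[:,1]/w);o=[]
        for k in np.unique(b):
            s=q[b==k]
            if len(s)>5:o.append((w*(k+.5),f(s[:,0])))
        o=np.array(o);keep=np.ones(len(o),bool)
        for _ in range(4):
            c=np.polyfit(o[keep,1-1],o[keep,1],1);r=o[:,1]-np.polyval(c,o[:,0]);keep=abs(r)<3
        return c,keep.sum(),len(o)
    c,n,N=edge(q,np.min);print('rail inner: x=%.1f + %.4f y, yaw %.4f'%(c[1],c[0],-np.arctan(c[0])),n,N)
    s=P[colmask(im,P,'slab')][:,:2]
    c2,n,N=edge(s,np.min);print('near edge x=%.1f yaw %.4f'%(c2[1],-np.arctan(c2[0])),n,N)
    yaw=-np.arctan(c2[0]);
    A=R.from_euler('z',-yaw).as_matrix()[:2,:2]
    for nm,t in(('slab',s),('rail',q),('blue',P[colmask(im,P,'blue')][:,:2]),('brass',P[colmask(im,P,'brass')][:,:2]),('red',P[colmask(im,P,'red')][:,:2])):
        t=t@A.T;print(nm,'board-aligned pct .5/50/99.5',np.percentile(t,[.5,50,99.5],axis=0).round(1).tolist())
E
python3 fit.py
```

```text
rail inner: x=629.3 + -0.1694 y, yaw 0.1678 53 54
near edge x=435.5 yaw 0.0893 16 85
slab board-aligned pct .5/50/99.5 [[421.4, -256.3], [546.5, -58.9], [636.4, 138.9]]
rail board-aligned pct .5/50/99.5 [[579.6, -243.0], [639.8, -140.9], [656.1, 116.9]]
blue board-aligned pct .5/50/99.5 [[550.8, 58.4], [564.6, 116.0], [602.0, 131.3]]
brass board-aligned pct .5/50/99.5 [[453.3, -212.9], [501.8, -45.6], [649.9, -8.1]]
red board-aligned pct .5/50/99.5 [[484.6, -210.2], [510.2, -174.4], [533.7, -138.9]]
```

```bash
cat >> fit.py <<'E'
    print('---')
    yaw=.169;A=R.from_euler('z',-yaw).as_matrix()[:2,:2]
    def big(m):
        n,l,st,_=cv2.connectedComponentsWithStats(m.astype(np.uint8));return P[l==1+st[1:,4].argmax()]
    for nm in('slab','blue','brass','red'):
        t=big(colmask(im,P,nm))[:,:2]@A.T;print(nm,np.percentile(t,[1,50,99],axis=0).round(1).tolist(), t.min(0).round(1),t.max(0).round(1))
    t=q@A.T;t=t[abs(t[:,0]-np.median(t[:,0]))<14];print('rail',np.percentile(t,[.5,50,99.5],axis=0).round(1).tolist())
    b=big(colmask(im,P,'blue'))[:,:2]@A.T;st=b[b[:,0]>np.median(b[:,0])+15];print('stop y',np.percentile(st[:,1],[2,98]).round(1))
E
python3 fit.py | sed 1,/---/d
```

```text
slab [[424.1, -295.6], [540.6, -102.2], [619.4, 93.6]] [ 421.3 -299.8] [621.6  97.8]
blue [[555.9, 15.2], [570.8, 69.3], [608.5, 83.8]] [553.5  12.9] [611.7  84.3]
brass [[469.7, -119.0], [496.1, -82.3], [520.4, -47.9]] [ 467.5 -121.5] [522.2 -45.8]
red [[471.4, -249.0], [495.3, -214.4], [515.9, -180.3]] [ 470.1 -250.6] [ 517.  -179.3]
rail [[620.2, -293.9], [625.9, -193.4], [636.0, -31.5]]
stop y [68.6 83.7]
```

Run:
```python
from h import *
d=np.load('pics/w1.npz');im,P=d['im'],d['P']
T=np.array([450.03,-18.6,301.4]);y=.28
A=np.array([[np.cos(y),np.sin(y),0],[np.sin(y),-np.cos(y),0],[0,0,-1]])
for (a,b) in((190,226),(282,316)):
    Q=P[228:320,a:b].reshape(-1,3);Q=(Q[Q[:,2]>200]-T)@A.T
    Z=Q[:,2].max();print('tip z max',Z.round(1)); t=Q[Q[:,2]>Z-12];print(t.min(0).round(1),t.max(0).round(1))
# TCP targets; board frame -> world
yaw=.169;B=R.from_euler('z',yaw).as_matrix()[:2,:2];c=np.array([530.7,-101.2])
for n,p in(('pre',(-92,17.5)),('railed',(34,17.5)),('endpre',(67.5,-45)),('home',(67.5,89))):print(n,(B@(c+np.array(p))).round(1))
print('shift to pre in board axes from now',(np.array([-92,17.5])-(B.T@T[:2]-c)).round(1))
```

```text
tip z max 20.7
[-10.9 -30.4   8.7] [ 12.  -17.   20.7]
tip z max 20.6
[-10.8  16.8   8.7] [11.6 29.8 20.6]
pre [446.5  -8.7]
railed [570.7  12.5]
endpre [614.3 -43.5]
home [591.7  88.6]
shift to pre in board axes from now [-1.8 10.3]
```

Request:
carry_out:
  motion:
    - {"xyz":[0,0,0],"rotation":[0,0,0.0177],"claw":0.4}
    - {"xyz":[-0.003,-0.017,0.07],"rotation":[0,0,0],"claw":0.4}
    - {"xyz":[0,0,0.07],"rotation":[0,0,0],"claw":0.4}
    - {"xyz":[0,0,0.07],"rotation":[0,0,0],"claw":0.4}
    - {"xyz":[0,0,0.07],"rotation":[0,0,0],"claw":0.4}
    - {"xyz":[0,0,0.07],"rotation":[0,0,0],"claw":0.4}
    - {"xyz":[0,0,0.06],"rotation":[0,0,0],"claw":0.4}
    - {"xyz":[0,0,0.015],"rotation":[0,0,0],"claw":0.4}
    - {"xyz":[0,0,0.01],"rotation":[0,0,0],"claw":0.4}
    - {"xyz":[0,0,0],"rotation":[0,0,0],"claw":0.4}

```text
time_s: 3.92
tool_pos: [446.9, -11.7, 41.0]
tool_rot: [3.141, -0.001, 0.164]
contact_force: [0.7, 0.3, 0.5]
gripper_width: 34.4
finger_force: 0.0
```

Request:
carry_out:
  motion:
    - {"xyz":[0,-0.005,0],"rotation":[0,0,-0.0008],"claw":0.4}
    - {"xyz":[0.012,0,0],"rotation":[0,0,0],"claw":0.4}
    - {"xyz":[0.012,0,0],"rotation":[0,0,0],"claw":0.4}
    - {"xyz":[0.012,0,0],"rotation":[0,0,0],"claw":0.4}
    - {"xyz":[0.012,0,0],"rotation":[0,0,0],"claw":0.4}
    - {"xyz":[0.012,0,0],"rotation":[0,0,0],"claw":0.4}
    - {"xyz":[0.012,0,0],"rotation":[0,0,0],"claw":0.4}
    - {"xyz":[0.012,0,0],"rotation":[0,0,0],"claw":0.4}
    - {"xyz":[0.012,0,0],"rotation":[0,0,0],"claw":0.4}
    - {"xyz":[0.012,0,0],"rotation":[0,0,0],"claw":0.4}
    - {"xyz":[0.012,0,0],"rotation":[0,0,0],"claw":0.4}
    - {"xyz":[0.012,0,0],"rotation":[0,0,0],"claw":0.4}
    - {"xyz":[0.012,0,0],"rotation":[0,0,0],"claw":0.4}
    - {"xyz":[0.012,0,0],"rotation":[0,0,0],"claw":0.4}
    - {"xyz":[0.012,0,0],"rotation":[0,0,0],"claw":0.4}
    - {"xyz":[0.012,0,0],"rotation":[0,0,0],"claw":0.4}

```text
time_s: 5.92
tool_pos: [552.9, 9.8, 40.3]
tool_rot: [-3.141, 0.0, 0.17]
contact_force: [-0.7, -0.5, -0.1]
gripper_width: 34.4
finger_force: 0.5
```

```bash
cat >> h.py <<'E'
def big(m,P):
    n,l,st,_=cv2.connectedComponentsWithStats(m.astype(np.uint8));return P[l==1+st[1:,4].argmax()] if n>1 else np.zeros((0,3))
def board(p): return (np.asarray(p)[...,:2]@R.from_euler('z',.169).as_matrix()[:2,:2])-[530.7,-101.2]
def look(cam,name):
    s=manip.state();print('tcp board',board(s['tool_pos']).round(1),'z %.1f yaw %.4f'%(s['tool_pos'][2],s['tool_rot'][2]),'F',np.round(s['contact_force'],1))
    im,P=cloud(cam);save(im,name+'.png');np.savez('pics/'+name+'.npz',im=im,P=P)
    for w in('brass','red'):
        q=big(colmask(im,P,w),P)
        if len(q)>20:
            b=board(q);print(w,len(q),rect(b),'min',b.min(0).round(1),'max',b.max(0).round(1))
E
python3 -c "
from h import *
look('wrist','w2');look('side','s2')"
```

```text
tcp board [16.  17.9] z 40.3 yaw 0.1695 F [-0.7 -0.5 -0.1]
brass 9248 (array([47.6, 21.4]), array([49.4, 70.6]), 0.19) min [ 22.8 -13.8] max [72.4 56.7]
red 2466 (array([ -8.7, -78. ]), array([107.2,  30.1]), 61.96) min [ -36.3 -124.6] max [ 29.4 -37.6]
tcp board [16.9 17.9] z 40.3 yaw 0.1698 F [-0.1  0.9 -0.6]
brass 142 (array([56.7, 39.1]), array([ 43.4, 102.2]), 30.17) min [ 21.5 -14.7] max [73.4 80.9]
red 234 (array([ -38.2, -114.1]), array([44.9, 75.2]), 2.22) min [ -61.4 -152.3] max [-14.7 -76.9]
```

View pics/w2.png

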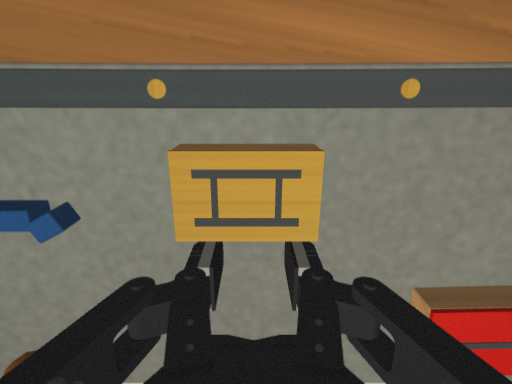

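The block at (247,195) is square to the rail at (255,87), with a gap of about 17 mm. I'll push on gently until it makes contact.

Request:
carry_out:
  motion:
    - {"xyz":[0.01,0,0],"rotation":[0,0,0],"claw":0.4}
    - {"xyz":[0.008,0,0],"rotation":[0,0,0],"claw":0.4}
    - {"xyz":[0.005,0,0],"rotation":[0,0,0],"claw":0.4}
    - {"xyz":[0.002,0,0],"rotation":[0,0,0],"claw":0.4}
    - {"xyz":[0.002,0,0],"rotation":[0,0,0],"claw":0.4}
    - {"xyz":[0,0,0],"rotation":[0,0,0],"claw":0.4}

```text
time_s: 6.78
tool_pos: [568.6, 12.5, 40.3]
tool_rot: [-3.142, -0.0, 0.17]
contact_force: [-0.1, 0.9, -0.7]
gripper_width: 33.9
finger_force: 0.0
```

Request:
carry_out:
  motion:
    - {"xyz":[0.002,0,0],"rotation":[0,0,0],"claw":0.4}
    - {"xyz":[0.001,0,0],"rotation":[0,0,0],"claw":0.4}
    - {"xyz":[0,0,0],"rotation":[0,0,0],"claw":0.4}

```text
time_s: 7.15
tool_pos: [570.3, 12.8, 40.3]
tool_rot: [-3.141, -0.0, 0.17]
contact_force: [-0.2, -0.0, 0.3]
gripper_width: 34.0
finger_force: 0.4
```

Request:
carry_out:
  motion:
    - {"xyz":[0.0015,0,0],"rotation":[0,0,0],"claw":0.4}
    - {"xyz":[0,0,0],"rotation":[0,0,0],"claw":0.4}

```text
time_s: 7.4
tool_pos: [570.7, 12.8, 40.3]
tool_rot: [-3.141, 0.001, 0.17]
contact_force: [-5.4, -1.2, 3.9]
gripper_width: 34.3
finger_force: 2.6
```

```bash
python3 -c "
from h import *
look('wrist','w3')"
```

```text
tcp board [34.  17.8] z 40.3 yaw 0.1695 F [-5.4 -1.2  3.9]
brass 9206 (array([65.2, 21.5]), array([70.3, 50.2]), 89.94) min [ 40.1 -13.7] max [90.3 56.6]
red 1318 (array([  5.2, -84.1]), array([119.1,  21.3]), 51.94) min [ -35.7 -128. ] max [ 47.3 -40.9]
```

View pics/w3.png

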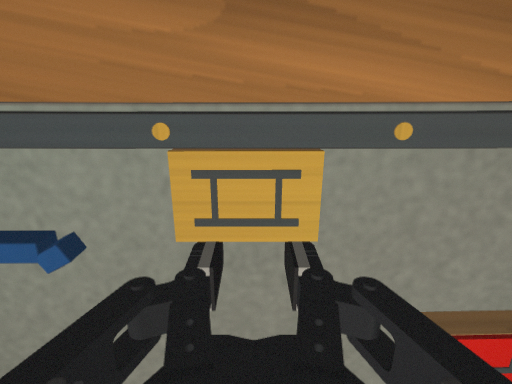

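The block at (247,195) is flat against the rail over its full length, with 5 N contact, and still right of the pocket. Next I'll back off, lift, turn 90° and shut the gripper.

Request:
carry_out:
  motion:
    - {"xyz":[-0.01,0,0],"rotation":[0,0,0],"claw":0.4}
    - {"xyz":[-0.015,0,0],"rotation":[0,0,0],"claw":0.4}
    - {"xyz":[0,0,-0.04],"rotation":[0,0,0],"claw":0.4}
    - {"xyz":[0,0,-0.04],"rotation":[0,0,0],"claw":0.4}
    - {"xyz":[0,0,0],"rotation":[0,0,-0.025],"claw":0}
    - {"xyz":[0,0,0],"rotation":[0,0,-0.025],"claw":0}
    - {"xyz":[0,0,0],"rotation":[0,0,-0.025],"claw":0}
    - {"xyz":[0,0,0],"rotation":[0,0,-0.025],"claw":0}
    - {"xyz":[0,0,0],"rotation":[0,0,-0.025],"claw":0}
    - {"xyz":[0,0,0],"rotation":[0,0,-0.025],"claw":0}
    - {"xyz":[0,0,0],"rotation":[0,0,-0.025],"claw":0}
    - {"xyz":[0,0,0],"rotation":[0,0,-0.025],"claw":0}
    - {"xyz":[0,0,0],"rotation":[0,0,-0.025],"claw":0}
    - {"xyz":[0,0,0],"rotation":[0,0,-0.025],"claw":0}
    - {"xyz":[-0.032,0.027,0],"rotation":[0,0,0],"claw":0}
    - {"xyz":[-0.032,0.027,0],"rotation":[0,0,0],"claw":0}
    - {"xyz":[-0.033,0.027,0],"rotation":[0,0,0],"claw":0}
    - {"xyz":[0,0,0],"rotation":[0,0,0],"claw":0}

```text
time_s: 9.7
tool_pos: [614.3, -40.1, 88.0]
tool_rot: [3.141, 0.0, 1.739]
contact_force: [-1.0, 0.1, 0.5]
gripper_width: -0.1
finger_force: 0.0
```

```bash
python3 -c "
from h import *
look('wrist','w4');print(manip.state()['gripper_width'])"
```

```text
tcp board [ 68.1 -41.7] z 88.0 yaw 1.7388 F [-1.   0.1  0.5]
brass 6145 (array([67.9, 22.1]), array([45.9, 71.5]), 0.21) min [ 44.9 -13.7] max [90.9 57.9]
red 2674 (array([-15.9, -77.8]), array([126.5,  44.3]), 33.0) min [ -61.  -129.4] max [ 28.4 -29.1]
-0.12640841366498953
```

View pics/w4.png

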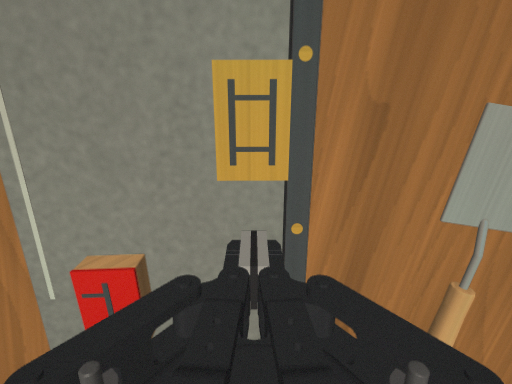

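The block at (252,120) is still flush with the rail, and the shut fingers sit behind its end at (255,240). Lower, then push along the rail.

Request:
carry_out:
  motion:
    - {"xyz":[0,0,0.04],"rotation":[0,0,0],"claw":0}
    - {"xyz":[0,0,0.025],"rotation":[0,0,0],"claw":0}
    - {"xyz":[0,0,0.011],"rotation":[0,0,0],"claw":0}
    - {"xyz":[0,0,0],"rotation":[0,0,0],"claw":0}
    - {"xyz":[0.012,0,0],"rotation":[0,0,0],"claw":0}
    - {"xyz":[0.012,0,0],"rotation":[0,0,0],"claw":0}
    - {"xyz":[0.012,0,0],"rotation":[0,0,0],"claw":0}
    - {"xyz":[0.012,0.0001,0],"rotation":[0,0,0],"claw":0}
    - {"xyz":[0.012,0.0001,0],"rotation":[0,0,0],"claw":0}
    - {"xyz":[0.012,0.0001,0],"rotation":[0,0,0],"claw":0}
    - {"xyz":[0.012,0.0001,0],"rotation":[0,0,0],"claw":0}
    - {"xyz":[0.012,0.0001,0],"rotation":[0,0,0],"claw":0}
    - {"xyz":[0.012,0.0001,0],"rotation":[0,0,0],"claw":0}
    - {"xyz":[0,0,0],"rotation":[0,0,0],"claw":0}

```text
time_s: 11.5
tool_pos: [603.4, 26.2, 42.7]
tool_rot: [3.142, -0.001, 1.741]
contact_force: [0.0, -0.6, -0.0]
gripper_width: 0.1
finger_force: 0.0
```

```bash
python3 -c "
from h import *
look('wrist','w5')"
```

```text
tcp board [68.5 25.5] z 42.7 yaw 1.7413 F [ 0.  -0.6 -0. ]
brass 9626 (array([67.9, 70.3]), array([74.7, 46.3]), 89.89) min [44.8 32.9] max [ 91.1 107.6]
```

View pics/w5.png

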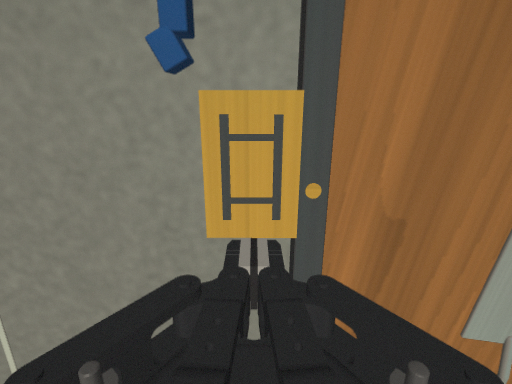

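The block at (252,165) is still flush with the rail, and the lead-in at (170,50) leaves it clear room. Continue.

Request:
carry_out:
  motion:
    - {"xyz":[0.012,0.0001,0],"rotation":[0,0,0],"claw":0}
    - {"xyz":[0.012,0,0],"rotation":[0,0,0],"claw":0}
    - {"xyz":[0.012,0.0001,0],"rotation":[0,0,0],"claw":0}
    - {"xyz":[0.012,0,0],"rotation":[0,0,0],"claw":0}
    - {"xyz":[0.012,0.0001,0],"rotation":[0,0,0],"claw":0}
    - {"xyz":[0.012,0,0],"rotation":[0,0,0],"claw":0}
    - {"xyz":[0.012,0,0],"rotation":[0,0,0],"claw":0}
    - {"xyz":[0.01,0,0],"rotation":[0,0,0],"claw":0}
    - {"xyz":[0.004,0,0],"rotation":[0,0,0],"claw":0}
    - {"xyz":[0,0,0],"rotation":[0,0,0],"claw":0}

```text
time_s: 12.8
tool_pos: [593.8, 83.3, 42.8]
tool_rot: [3.141, -0.0, 1.74]
contact_force: [0.1, 0.7, 0.5]
gripper_width: -0.4
finger_force: 0.0
```

```bash
python3 -c "
from h import *
look('wrist','w6')"
```

```text
tcp board [68.7 83.5] z 42.8 yaw 1.7405 F [0.1 0.7 0.5]
brass 9592 (array([ 67.8, 127.8]), array([74.7, 46.4]), 89.97) min [44.6 90.4] max [ 91.  165.2]
```

Request:
carry_out:
  motion:
    - {"xyz":[0.004,0,0],"rotation":[0,0,0],"claw":0}
    - {"xyz":[0.002,0,0],"rotation":[0,0,0],"claw":0}
    - {"xyz":[0.0015,0,0],"rotation":[0,0,0],"claw":0}
    - {"xyz":[0.001,0,0],"rotation":[0,0,0],"claw":0}
    - {"xyz":[0,0,0],"rotation":[0,0,0],"claw":0}

```text
time_s: 13.48
tool_pos: [592.9, 88.2, 42.7]
tool_rot: [3.142, -0.0, 1.74]
contact_force: [0.1, -0.8, 0.9]
gripper_width: 0.2
finger_force: 0.2
```

Request:
carry_out:
  motion:
    - {"xyz":[0.0015,0,0],"rotation":[0,0,0],"claw":0}
    - {"xyz":[0,0,0],"rotation":[0,0,0],"claw":0}

```text
time_s: 13.72
tool_pos: [592.8, 88.9, 42.7]
tool_rot: [3.142, 0.0, 1.74]
contact_force: [1.1, -3.2, 1.0]
gripper_width: 0.2
finger_force: 1.3
```

Request:
carry_out:
  motion:
    - {"xyz":[0.001,0,0],"rotation":[0,0,0],"claw":0}
    - {"xyz":[0,0,0],"rotation":[0,0,0],"claw":0}

```text
time_s: 13.98
tool_pos: [592.8, 88.9, 42.7]
tool_rot: [-3.142, 0.001, 1.74]
contact_force: [1.2, -6.0, 2.4]
gripper_width: 0.1
finger_force: 3.0
```

```bash
python3 -c "
from h import *
look('wrist','w7')"
```

```text
tcp board [68.6 89.1] z 42.7 yaw 1.7399 F [ 1.2 -6.   2.4]
brass 9584 (array([ 67.6, 132.4]), array([74.9, 46.4]), 90.0) min [44.5 94.9] max [ 90.8 169.9]
```

View pics/w7.png

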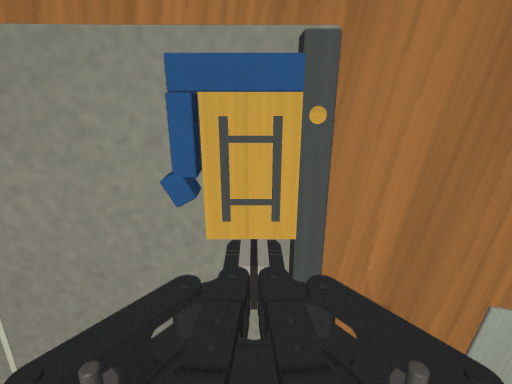

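The block at (250,165) is home: its end is tight to the blue stop (y≈92) and its side is against the rail (x≈300), with the force rising and no further motion. Retract straight back, then up.

Request:
carry_out:
  motion:
    - {"xyz":[-0.006,0,0],"rotation":[0,0,0],"claw":0}
    - {"xyz":[-0.02,0,0],"rotation":[0,0,0],"claw":0}
    - {"xyz":[-0.03,0,0],"rotation":[0,0,0],"claw":0}
    - {"xyz":[0,0,-0.05],"rotation":[0,0,0],"claw":0}
    - {"xyz":[0,0,-0.07],"rotation":[0,0,0],"claw":0}
    - {"xyz":[0,0,-0.07],"rotation":[0,0,0],"claw":0}
    - {"xyz":[-0.03,0,-0.07],"rotation":[0,0,0],"claw":0}
    - {"xyz":[-0.03,0,-0.07],"rotation":[0,0,0],"claw":0}
    - {"xyz":[0,0,0],"rotation":[0,0,0],"claw":0}
    - {"xyz":[0,0,0],"rotation":[0,0,0],"claw":0}

```text
time_s: 15.28
tool_pos: [604.2, 20.3, 240.1]
tool_rot: [-3.141, -0.0, 1.74]
contact_force: [0.1, -0.1, -0.6]
gripper_width: 0.1
finger_force: 0.0
```

```bash
python3 -c "
from h import *
look('wrist','w8');look('side','s8')"
```

```text
tcp board [68.3 19.6] z 240.1 yaw 1.7397 F [ 0.1 -0.1 -0.6]
brass 2167 (array([ 67.4, 135.3]), array([70.5, 46. ]), 89.99) min [ 44.4 100.1] max [ 90.4 170.6]
red 1226 (array([-18.3, -51.3]), array([200.2,  59. ]), 69.76) min [ -60.5 -143.6] max [43.8 32.5]
tcp board [68.2 20. ] z 239.8 yaw 1.7403 F [-0.3  0.1 -0.4]
brass 277 (array([ 71.8, 135.9]), array([72.6, 56.6]), 89.3) min [43.6 99.9] max [100.4 172.5]
red 233 (array([ -37.9, -115.4]), array([45.3, 73.8]), 0.64) min [ -60.8 -152.2] max [-15.  -78.6]
```

View pics/w8.png

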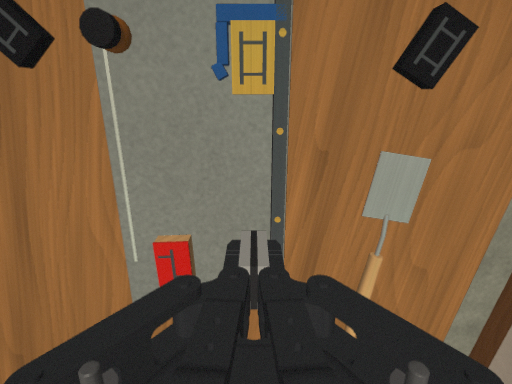

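The brass block at (253,57) is measured at (67.4, 135.3) with no skew, against a seat of (67.5, 135). The red block and the pot haven't moved, and the tool is clear.

```bash
python3 -c "
from rig import manip
print(manip.hand_in())"
```

```text
the job is handed in; nothing more can be done
None
```

The brass block was pushed flat to the rail, then slid along it fully home in the corner pocket (measured within about 0.5 mm of the seat); the red block and ink pot did not move, the arm finished clear, and the job was handed in at about 15 s.

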